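# Snap the parts box lid shut

### The job

The white lid of the dark grey parts box lies in place, but the rim section on each of its four sides is still sprung up. Press the rim down with the fingertips, one side after another all the way round, until all four sections have clicked shut and stay flush; do not lift or push the box from its place, and leave the things around it alone.

Things in the scene. Friction and masses are not known exactly. Their poses are not given: they have to be found in the camera images.
- parts_box: Loose dark grey parts box with a white snap-fit lid, 96 x 120 mm at the lid, 60 mm high, 0.7 to 1.3 kg. Origin: centre of its underside; x along the short side (away from the robot), y along the long side, z up. The lid's middle panel and four 26 mm corners are already seated, tops 60 mm above the worktop; between the corners each side has one hinged rim section, still sprung up at its outer edge.
- rim_far (a joint): Lid rim section on the box's +x side (a long side): white flap 67 mm long, 24 mm from its hinge to its outer edge. In rad: 0 = sprung up (outer edge 6 mm above the corners), 0.26 = shut, flush with the corners. Pressed at its ridges it resists with about 10 N at first (more nearer the hinge), less further down; past half-way (0.13) it snaps shut and stays; let go sooner, it springs up.
- far_spot (a point): Middle of the ridged thumb patch on top of the +x rim section, 17 mm out from its hinge and 7 mm in from its outer edge; it lies 41 mm from the box's centre along the box's +x axis, 64 mm above the worktop when sprung up, 60 mm when shut.
- rim_near (a joint): Lid rim section on the box's -x side (a long side): white flap 67 mm long, 24 mm from its hinge to its outer edge. In rad: 0 = sprung up (outer edge 6 mm above the corners), 0.26 = shut, flush with the corners. Pressed at its ridges it resists with about 10 N at first (more nearer the hinge), less further down; past half-way (0.13) it snaps shut and stays; let go sooner, it springs up.
- near_spot (a point): Middle of the ridged thumb patch on top of the -x rim section, 17 mm out from its hinge and 7 mm in from its outer edge; it lies 41 mm from the box's centre along the box's -x axis, 64 mm above the worktop when sprung up, 60 mm when shut.
- rim_left (a joint): Lid rim section on the box's +y side (a short side): white flap 43 mm long, 24 mm from its hinge to its outer edge. In rad: 0 = sprung up (outer edge 6 mm above the corners), 0.26 = shut, flush with the corners. Pressed at its ridges it resists with about 10 N at first (more nearer the hinge), less further down; past half-way (0.13) it snaps shut and stays; let go sooner, it springs up.
- left_spot (a point): Middle of the ridged thumb patch on top of the +y rim section, 17 mm out from its hinge and 7 mm in from its outer edge; it lies 53 mm from the box's centre along the box's +y axis, 64 mm above the worktop when sprung up, 60 mm when shut.
- rim_right (a joint): Lid rim section on the box's -y side (a short side): white flap 43 mm long, 24 mm from its hinge to its outer edge. In rad: 0 = sprung up (outer edge 6 mm above the corners), 0.26 = shut, flush with the corners. Pressed at its ridges it resists with about 10 N at first (more nearer the hinge), less further down; past half-way (0.13) it snaps shut and stays; let go sooner, it springs up.
- right_spot (a point): Middle of the ridged thumb patch on top of the -y rim section, 17 mm out from its hinge and 7 mm in from its outer edge; it lies 53 mm from the box's centre along the box's -y axis, 64 mm above the worktop when sprung up, 60 mm when shut.
- battery_pack: Black battery pack, 63 x 98 x 43 mm, lying loose on the worktop; a bystander. Origin: centre of its underside.
- solder_spool: Spool of solder, 52 mm across and 37 mm high, standing loose beside the box; a bystander. Origin: centre of its underside.
- hex_keys: Folding hex-key holder, 20 x 98 x 21 mm, lying loose on the worktop; a bystander. Origin: centre of its underside; it lies along its own y axis.

How it is judged:
By the outcome, as a careful person would: the job done as asked, in the order asked, and still so for the second after the job is handed in, with the robot touching nothing.
It also fails if it takes over 45 s, if anything falls off the work surface, if the arm or the gripper's body presses on something with over 40 N, if the wrist force passes 120 N, or if a joint passes its speed limit or range.

### The arm

A 7-joint arm with a two-finger parallel gripper is mounted at the origin on the work surface; the furniture and walls round the work are solid. World frame = base frame: x ahead of the robot, y to its left, z up, the work surface at z = 0. Lengths are in m, angles in rad, forces in N, time in s.
With the tool pointing down it reaches from about 0.425 to 0.875 m from the base axis. Payload 8.4 kg.
Tool frame: the origin (TCP) lies midway between the tips of the shut fingers; the grasp point (between the pads) lies 19 mm behind it; z points along the fingers, y is the line along which they close (so a half turn about z gives the same grasp; the last joint's range is limited). The gripper opens to 87 mm and grips with 3 to 60 N. Pads are 19 mm wide; open, the fingers measure 117 mm over their backs; the gripper's body (75 mm by 190 mm) begins 51 mm behind the grasp point.
Start: joints at [1.247, 0.333, 0.04, 1.465, -0.013, 1.343, -0.059], TCP at [0.145, -0.634, 0.223] pointing down, gripper open.
Joint ranges: [-2.58, 2.58], [-0.38, 2.09], [-1.3, 1.39], [0.25, 2.4], [-1.5, 4.64], [0.08, 2.09], [-2.65, 2.65]. Speed limits (rad/s): [2.22, 2.22, 2.79, 2.79, 3.14, 3.14, 3.14].

### API

Orientations are given as a unit quaternion [x, y, z, w].
In Python, from plant import arm gives the robot as it stands. The module is installed in compiled form; this text tells all that it offers.
- The arm moves only by the tool jog_arm, never from a script. Its argument "targets" is a list of rows, each an object of numbers: "tx", "ty", "tz": the shift along the tool's x, y, z in cm; "spin": the turn about the tool's z in rad; "fingers": the gripper's target within -1 to 1 (shut at 1, half-way at 0, fully open at -1). In form: [{"tx": .., "ty": .., "tz": .., "spin": .., "fingers": ..}, ...]. A call has 1 to 20 rows; each row is the pose to reach, as a shift and turn from the pose commanded when the call began, along the tool's axes at that moment; what a row does not reach only later rows make up. A row lasts 1/8 s, in which the tool goes at most 62.5 mm and 10.7 degrees, less where a joint would pass 70% of its speed; a pose out of reach is approached as far as the arm can. A call with a gripper value outside its range is refused whole. The fingers move at their own pace and stop on an object; "newtons" is the grip in N (left out, the last holds). Time passes only in rows, so rows that repeat a pose let the fingers close. It gives the time, the measured TCP pose, the force, the opening and the grip force at its end, in the units of the state.
- arm.sense(): the state, without advancing time (a new reading comes with each control period).
- arm.capture(name): name is "scene" or "top" or "wrist"; returns the picture (384x512x3 uint8, red, green, blue); there is no depth.
- arm.camera_params(name): a dict with "K" (3x3 intrinsics, pixels), "origin" and "orientation" of the camera in the world; the wrist camera has in their place "T_tool_cam" (4x4, takes a point from camera to tool coordinates, whose origin is the TCP and whose axes are the flange's). Camera axes: x right, y down, z forward; pixel columns grow to the right and rows downward; lengths in m; the calibration is good to about 2 mm. A picture is of the moment at which its call begins: read the wrist's pose just before it. camera_params takes no time and is no camera call.
- arm.close_job(): hands the job in; it is judged then, once.
The state is a dict: "time": time; "joints": joint angles; "joint_velocities": joint speeds; "joint_torque": joint torques, N m; "tcp_pos": TCP position; "tcp_rot": TCP orientation; "force": force on the tool from outside, world axes, zero at the start; "moment": the same for the moment, N m; "opening": finger opening in m; "grasp_force": force on a finger pad.
Only numpy, scipy, OpenCV 4.12 (cv2) and the standard library are available. Lean on these libraries where they do the work, as an engineer would, in place of code of your own. Each camera call takes 0.05 s, during which the arm holds its last target. There are 200 camera calls.

## Working session

There is one attempt and no reset: what is moved stays moved. The work goes in short steps, Python scripts to look and compute and a tool call to move; the robot and the scene stay as the last step left them, time stands still between calls to the robot, and variables do not carry over. Pictures are saved under pics/ and viewed, at most 10 in all, crops included, and the job is handed in when it is done.

Besides the shell and the picture viewer there is one more tool, called after ">>>" as name(argument=value, ...), one argument or row to a line, values as JSON. jog_arm: Moves the arm, as the interface text tells. Its arguments: {"type":"object","properties":{"targets":{"type":"array","items":{"type":"object","properties":{"tx":{"type":"number"},"ty":{"type":"number"},"tz":{"type":"number"},"spin":{"type":"number"},"fingers":{"type":"number"}}}},"newtons":{"type":"number"}},"required":["targets"]}

```bash
mkdir -p pics; python3 - <<'E'
from plant import arm
import cv2
for n in("top","scene"):
    cv2.imwrite(f"pics/{n}.png",arm.capture(n)[...,::-1]); print(n,arm.camera_params(n))
s=arm.sense();print(s)
E
```

```text
top {'K': array([[360.84318512,   0.        , 255.6127298 ],
       [  0.        , 360.84318512, 187.59729973],
       [  0.        ,   0.        ,   1.        ]]), 'origin': array([ 0.29133168, -0.0562    ,  0.90090254]), 'orientation': array([-0.6968006 ,  0.71224565, -0.06764186,  0.05098663])}
scene {'K': array([[364.0355055 ,   0.        , 250.69729753],
       [  0.        , 364.0355055 , 191.59273632],
       [  0.        ,   0.        ,   1.        ]]), 'origin': array([0.13052877, 0.54095764, 0.5755616 ]), 'orientation': array([-0.20336319,  0.86891226, -0.43648179,  0.11453622])}
{'time': 0.1, 'joints': array([ 1.24679714,  0.33384148,  0.03987366,  1.46613687, -0.01337381,
        1.34326754, -0.05847853]), 'joint_velocities': array([-0.00159312, -0.00144833, -0.00043355, -0.00208163, -0.00273442,
       -0.00046293,  0.00113304]), 'joint_torque': array([ 4.70365252e-03, -6.57811689e+01,  1.33982018e+00, -4.04704642e+01,
       -5.99473086e-02,  4.10214358e-02,  7.43361647e-05]), 'tcp_pos': array([ 0.14477226, -0.63327159,  0.22176991]), 'tcp_rot': array([ 9.93688898e-01,  1.12169034e-01, -1.36480096e-04, -6.80328060e-04]), 'force': array([-0.72398816, -0.44741315, -0.44475948]), 'moment': array([-0.03960658,  0.03177603, -0.03841235]), 'grasp_force': 0.0, 'opening': 0.08699247732166336}
```

View pics/top.png

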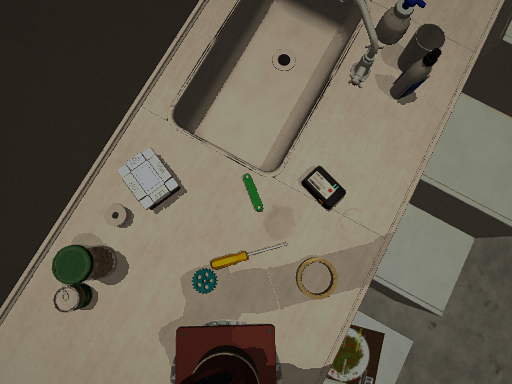

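View pics/scene.png

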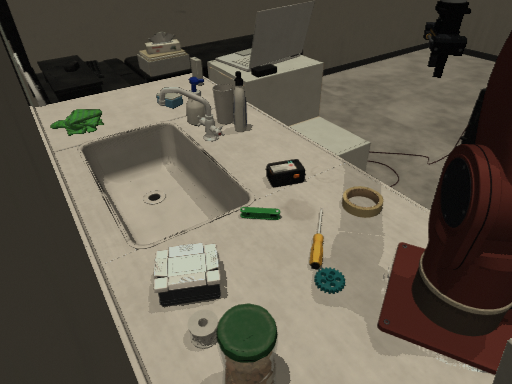

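The top view shows the white lid at about (148,178), with the spool beside it at (117,215). The hex keys are at (253,192) and the battery pack at (323,187).

```bash
cat > h.py <<'E'
from plant import arm
import numpy as np, cv2
from scipy.spatial.transform import Rotation as R
def cam(n,s=None):
    p=arm.camera_params(n)
    if n!="wrist": return p["K"],np.array(p["origin"]),R.from_quat(p["orientation"]).as_matrix()
    T=np.array(p["T_tool_cam"]);Rt=R.from_quat(s["tcp_rot"]).as_matrix()
    return p["K"],s["tcp_pos"]+Rt@T[:3,3],Rt@T[:3,:3]
def ray(c,uv,z):
    K,o,M=c; d=M@np.linalg.solve(K,[uv[0],uv[1],1]); return o+d*(z-o[2])/d[2]
def proj(c,P):
    K,o,M=c; q=K@(M.T@(np.array(P)-o)); return q[:2]/q[2]
E
python3 - <<'E'
from h import *
im=cv2.imread("pics/top.png"); c=cam("top")
roi=im[135:220,95:190]
cv2.imwrite("pics/crop.png",cv2.resize(roi,None,fx=7,fy=7,interpolation=cv2.INTER_CUBIC))
for n,uv,z in(("box",(148,178),.06),("spool",(117,215),.037),("bat",(323,187),.043),("hex",(253,192),.02),("jar",(73,265),.1)): print(n,ray(c,uv,z).round(3))
E
```

```text
box [0.462 0.176 0.06 ]
spool [0.378 0.253 0.037]
bat [ 0.435 -0.242  0.043]
hex [ 0.43  -0.072  0.02 ]
jar [0.266 0.32  0.1  ]
```

View pics/crop.png

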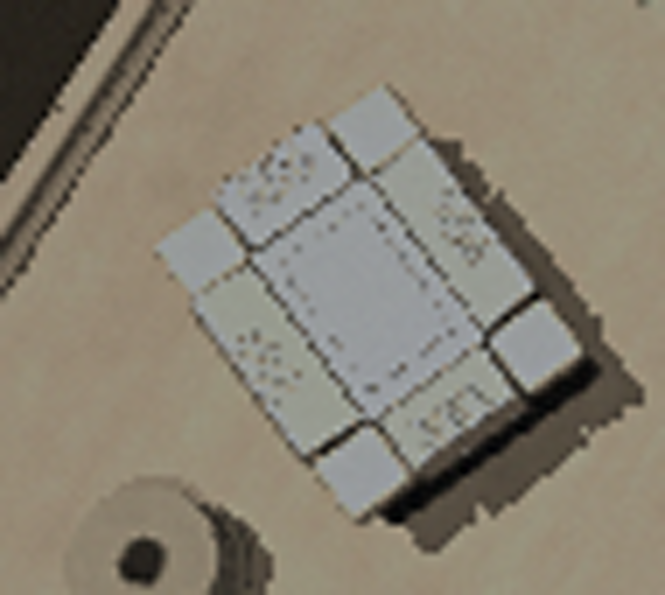

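The crop gives clear lid corners at (385,88), (157,248), (360,520) and (585,352). The long sides run from upper left to lower right.

```bash
cat >> h.py <<'E'
def box(c,px,z=.06):  # corners in order: -x+y? -> given as cyclic list, first edge short
    P=np.array([ray(c,p,z) for p in px]); print("edges",np.linalg.norm(P-np.roll(P,-1,0),axis=1).round(4))
    C=P.mean(0); v=(P[1]-P[0]+P[2]-P[3])[:2]; v*=np.sign(v@C[:2]); return C[:2],np.arctan2(v[1],v[0])
def spots(C,a):
    x=np.array([np.cos(a),np.sin(a)]);y=np.array([-x[1],x[0]])
    return {"far":C+.041*x,"left":C+.053*y,"near":C-.041*x,"right":C-.053*y}
def totool(s,P,yaw):
    M=R.from_quat(s["tcp_rot"]).as_matrix(); d=M.T@(np.array(P)-s["tcp_pos"])
    y0=np.arctan2(M[1,0],M[0,0]); return (d*100).round(2),y0,(-(yaw-y0)+np.pi/2)%np.pi-np.pi/2
E
python3 - <<'E'
from h import *
c=cam("top");s=arm.sense()
px=[(95+(x+.5)/7-.5,135+(y+.5)/7-.5) for x,y in[(157,248),(385,88),(585,352),(360,520)]]
C,a=box(c,px);print(C,a,spots(C,a))
for P in([.5,-.3,.2],[*C,.2]): print(totool(s,P,a))
print(arm.camera_params("wrist"))
E
```

```text
edges [0.0928 0.116  0.0921 0.1174]
[0.46303781 0.17640842] -0.9351739112540806 {'far': array([0.48737863, 0.14341562]), 'left': array([0.50568703, 0.20787338]), 'near': array([0.43869699, 0.20940122]), 'right': array([0.42038858, 0.14494346])}
(array([ 42.06, -24.57,   2.21]), np.float64(0.2248113201369446), np.float64(1.1599852313910253))
(array([ 49.08, -71.83,   2.27]), np.float64(0.2248113201369446), np.float64(1.1599852313910253))
{'K': array([[268.62244916,   0.        , 260.03523793],
       [  0.        , 268.62244916, 190.0011187 ],
       [  0.        ,   0.        ,   1.        ]]), 'T_tool_cam': array([[-1.23791262e-03, -9.54665531e-01, -2.97678001e-01,
         8.35172574e-02],
       [ 9.99998829e-01, -1.44947194e-03,  4.89958058e-04,
         4.37980094e-04],
       [-8.99221980e-04, -2.97677046e-01,  9.54666207e-01,
        -1.62356838e-01],
       [ 0.00000000e+00,  0.00000000e+00,  0.00000000e+00,
         1.00000000e+00]])}
```

>>> jog_arm(
  targets=[
    {"tx": 42, "ty": -25, "tz": 2, "spin": -0.9, "fingers": 1},
    {"tx": 42, "ty": -25, "tz": 2, "spin": -0.9, "fingers": 1},
    {"tx": 42, "ty": -25, "tz": 2, "spin": -0.9, "fingers": 1},
    {"tx": 42, "ty": -25, "tz": 2, "spin": -0.9, "fingers": 1},
    {"tx": 42, "ty": -25, "tz": 2, "spin": -0.9, "fingers": 1},
    {"tx": 42, "ty": -25, "tz": 2, "spin": -0.9, "fingers": 1},
    {"tx": 42, "ty": -25, "tz": 2, "spin": -0.9, "fingers": 1},
    {"tx": 42, "ty": -25, "tz": 2, "spin": -0.9, "fingers": 1},
    {"tx": 49, "ty": -72, "tz": 2, "spin": -1.98, "fingers": 1},
    {"tx": 49, "ty": -72, "tz": 2, "spin": -1.98, "fingers": 1},
    {"tx": 49, "ty": -72, "tz": 2, "spin": -1.98, "fingers": 1},
    {"tx": 49, "ty": -72, "tz": 2, "spin": -1.98, "fingers": 1},
    {"tx": 49, "ty": -72, "tz": 2, "spin": -1.98, "fingers": 1},
    {"tx": 49, "ty": -72, "tz": 2, "spin": -1.98, "fingers": 1},
    {"tx": 49, "ty": -72, "tz": 2, "spin": -1.98, "fingers": 1},
    {"tx": 49, "ty": -72, "tz": 2, "spin": -1.98, "fingers": 1},
    {"tx": 49, "ty": -72, "tz": 2, "spin": -1.98, "fingers": 1},
    {"tx": 49, "ty": -72, "tz": 2, "spin": -1.98, "fingers": 1},
    {"tx": 49, "ty": -72, "tz": 2, "spin": -1.98, "fingers": 1},
    {"tx": 49, "ty": -72, "tz": 2, "spin": -1.98, "fingers": 1},
  ],
)

```text
time: 2.6
tcp_pos: [0.4623, 0.1764, 0.2025]
tcp_rot: [0.452, 0.892, -0.0, 0.0]
force: [0.4, 0.3, -0.3]
opening: 0.0003
grasp_force: 0.0
```

```bash
python3 - <<'E'
from h import *
s=arm.sense();print(s["time"],s["tcp_pos"],s["joints"],s["force"],R.from_quat(s["tcp_rot"]).as_matrix().round(3))
im=arm.capture("wrist")[...,::-1];cv2.imwrite("pics/w1.png",im)
E
```

```text
2.6 [0.46231788 0.17641305 0.20253726] [ 0.34949498  0.0912663  -0.83621065  1.82611966  0.07149924  1.25514249
  0.12524534] [ 0.35614566  0.33221457 -0.25358567] [[-0.591  0.807 -0.   ]
 [ 0.807  0.591 -0.   ]
 [-0.    -0.    -1.   ]]
```

View pics/w1.png

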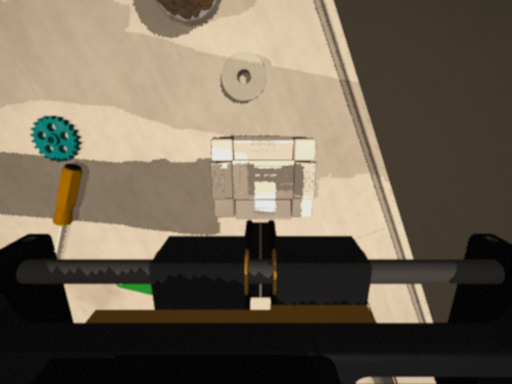

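The wrist view shows the lid square to the tool, with corners at about (211,138), (315,138), (313,216) and (211,217).

```bash
python3 - <<'E'
from h import *
s=arm.sense();c=cam("wrist",s)
im=cv2.imread("pics/w1.png")
cv2.imwrite("pics/w1c.png",cv2.resize(im[125:245,195:330],None,fx=5,fy=5,interpolation=cv2.INTER_CUBIC))
C,a=box(c,[(315,160),(315,138),(211,138),(211,160)]);print(a)
C,a=box(c,[(313,216),(315,138),(211,138),(211,217)]);print(C,a)
# project top-cam estimate
C0=np.array([.463,.1764]);a0=-.9352;x=np.array([np.cos(a0),np.sin(a0)]);y=np.array([-x[1],x[0]])
for i,j in((-1,1),(-1,-1),(1,-1),(1,1)): print(proj(c,[*(C0+.048*i*x+.06*j*y),.06]).round(1))
E
```

```text
edges [0.025  0.1166 0.025  0.1195]
-0.9362436731533959
edges [0.0945 0.1166 0.096  0.1252]
[0.46565219 0.17830143] -0.949529654873458
[313.  137.4]
[206.  137.8]
[211. 217.]
[308.8 216.6]
```

View pics/w1c.png

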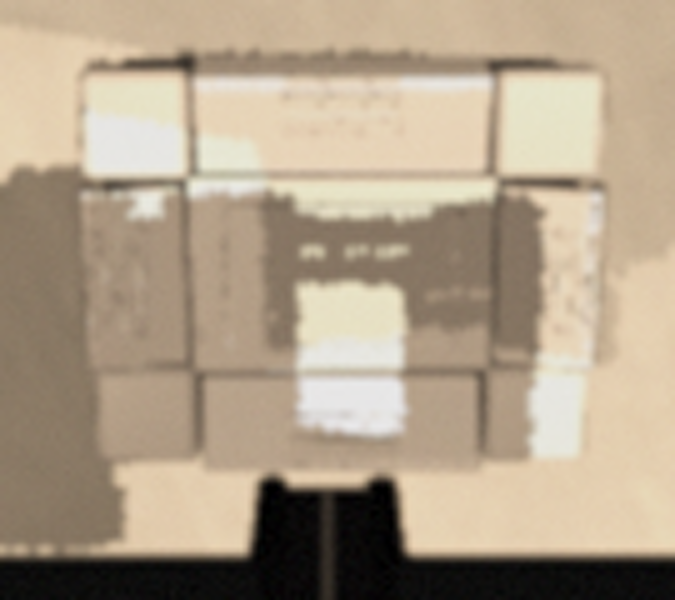

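Both views agree to within about 3 mm. The box centre sits at tool tx 0, ty +0.3 cm. I'll start with the far side.

>>> jog_arm(
  targets=[
    {"tx": -4.1, "ty": 0.3, "tz": 8, "spin": 0, "fingers": 1},
    {"tx": -4.1, "ty": 0.3, "tz": 12.5, "spin": 0, "fingers": 1},
    {"tx": -4.1, "ty": 0.3, "tz": 13.2, "spin": 0, "fingers": 1},
    {"tx": -4.1, "ty": 0.3, "tz": 13.5, "spin": 0, "fingers": 1},
    {"tx": -4.1, "ty": 0.3, "tz": 13.7, "spin": 0, "fingers": 1},
    {"tx": -4.1, "ty": 0.3, "tz": 13.8, "spin": 0, "fingers": 1},
    {"tx": -4.1, "ty": 0.3, "tz": 13.9, "spin": 0, "fingers": 1},
    {"tx": -4.1, "ty": 0.3, "tz": 14.0, "spin": 0, "fingers": 1},
    {"tx": -4.1, "ty": 0.3, "tz": 14.1, "spin": 0, "fingers": 1},
    {"tx": -4.1, "ty": 0.3, "tz": 14.1, "spin": 0, "fingers": 1},
  ],
)

```text
time: 3.9
tcp_pos: [0.4889, 0.1463, 0.062]
tcp_rot: [0.451, 0.892, 0.0, 0.0]
force: [0.8, -0.2, 0.1]
opening: 0.0005
grasp_force: 0.0
```

>>> jog_arm(
  targets=[
    {"tx": 0, "ty": 0, "tz": 0.1, "spin": 0, "fingers": 1},
    {"tx": 0, "ty": 0, "tz": 0.2, "spin": 0, "fingers": 1},
    {"tx": 0, "ty": 0, "tz": 0.25, "spin": 0, "fingers": 1},
    {"tx": 0, "ty": 0, "tz": 0.25, "spin": 0, "fingers": 1},
  ],
)

```text
time: 4.4
tcp_pos: [0.4888, 0.1463, 0.0604]
tcp_rot: [0.451, 0.892, -0.0, 0.0]
force: [-5.6, -3.1, 19.5]
opening: 0.0005
grasp_force: 9.8
```

The far section clicked shut and now bears firmly at 60.4 mm. Next is the left side.

>>> jog_arm(
  targets=[
    {"tx": 0, "ty": 0, "tz": -2.5, "spin": 0, "fingers": 1},
    {"tx": 4.1, "ty": 5.3, "tz": -2.5, "spin": 0.17, "fingers": 1},
    {"tx": 4.1, "ty": 5.3, "tz": -2.5, "spin": 0.34, "fingers": 1},
    {"tx": 4.1, "ty": 5.3, "tz": -2.5, "spin": 1.57, "fingers": 1},
    {"tx": 4.1, "ty": 5.3, "tz": -2.5, "spin": 1.57, "fingers": 1},
    {"tx": 4.1, "ty": 5.3, "tz": -2.5, "spin": 1.57, "fingers": 1},
    {"tx": 4.1, "ty": 5.3, "tz": -2.5, "spin": 1.57, "fingers": 1},
    {"tx": 4.1, "ty": 5.3, "tz": -2.5, "spin": 1.57, "fingers": 1},
    {"tx": 4.1, "ty": 5.3, "tz": -2.5, "spin": 1.57, "fingers": 1},
    {"tx": 4.1, "ty": 5.3, "tz": -2.5, "spin": 1.57, "fingers": 1},
    {"tx": 4.1, "ty": 5.3, "tz": -2.5, "spin": 1.57, "fingers": 1},
    {"tx": 4.1, "ty": 5.3, "tz": -2.5, "spin": 1.57, "fingers": 1},
  ],
)

```text
time: 5.9
tcp_pos: [0.5071, 0.2107, 0.084]
tcp_rot: [0.95, 0.313, -0.0, -0.0]
force: [-0.3, 0.3, 0.2]
opening: 0.0003
grasp_force: 0.0
```

```bash
python3 - <<'E'
from h import *
s=arm.sense();print(s["tcp_pos"],s["joints"].round(2),R.from_quat(s["tcp_rot"]).as_matrix().round(3),spots(np.array([.4655,.178]),-.936))
cv2.imwrite("pics/w2.png",arm.capture("wrist")[...,::-1])
E
```

```text
[0.5070721  0.2106802  0.08395687] [-0.01  0.3  -0.54  1.85  0.18  1.04 -1.55] [[ 0.804  0.595 -0.   ]
 [ 0.595 -0.804 -0.   ]
 [-0.    -0.    -1.   ]] {'far': array([0.48981355, 0.14498711]), 'left': array([0.5081752 , 0.20942972]), 'near': array([0.44118645, 0.21101289]), 'right': array([0.4228248 , 0.14657028])}
```

View pics/w2.png

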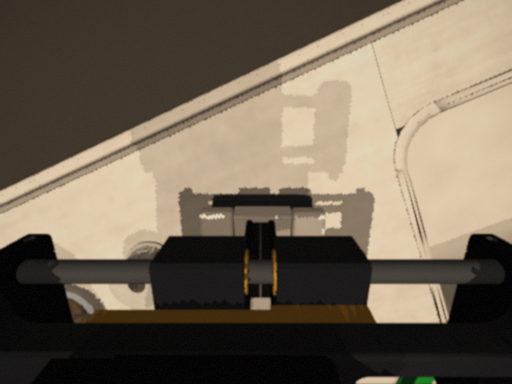

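The flap's seams are at columns 233 and 293, so its middle is at 263, about 2–3 mm to tool +y of the fingers. I'll shift 0.2 cm and press.

>>> jog_arm(
  targets=[
    {"tx": 0, "ty": 0.2, "tz": 1.3, "spin": 0, "fingers": 1},
    {"tx": 0, "ty": 0.2, "tz": 1.7, "spin": 0, "fingers": 1},
    {"tx": 0, "ty": 0.2, "tz": 1.9, "spin": 0, "fingers": 1},
    {"tx": 0, "ty": 0.2, "tz": 2.0, "spin": 0, "fingers": 1},
    {"tx": 0, "ty": 0.2, "tz": 2.1, "spin": 0, "fingers": 1},
    {"tx": 0, "ty": 0.2, "tz": 2.2, "spin": 0, "fingers": 1},
    {"tx": 0, "ty": 0.2, "tz": 2.3, "spin": 0, "fingers": 1},
    {"tx": 0, "ty": 0.2, "tz": 2.4, "spin": 0, "fingers": 1},
    {"tx": 0, "ty": 0.2, "tz": 2.45, "spin": 0, "fingers": 1},
    {"tx": 0, "ty": 0.2, "tz": 2.45, "spin": 0, "fingers": 1},
  ],
)

```text
time: 7.2
tcp_pos: [0.5083, 0.2091, 0.0605]
tcp_rot: [0.95, 0.312, 0.0, 0.0]
force: [-3.7, -1.6, 11.0]
opening: 0.0006
grasp_force: 5.8
```

The left section is firm at 60.5 mm. Next is the near side.

>>> jog_arm(
  targets=[
    {"tx": 0, "ty": 0, "tz": -2.5, "spin": 0, "fingers": 1},
    {"tx": -5.3, "ty": -4.1, "tz": -2.5, "spin": -1.57, "fingers": 1},
    {"tx": -5.3, "ty": -4.1, "tz": -2.5, "spin": -1.57, "fingers": 1},
    {"tx": -5.3, "ty": -4.1, "tz": -2.5, "spin": -1.57, "fingers": 1},
    {"tx": -5.3, "ty": -4.1, "tz": -2.5, "spin": -1.57, "fingers": 1},
    {"tx": -5.3, "ty": -4.1, "tz": -2.5, "spin": -1.57, "fingers": 1},
    {"tx": -5.3, "ty": -4.1, "tz": -2.5, "spin": -1.57, "fingers": 1},
    {"tx": -5.3, "ty": -4.1, "tz": -2.5, "spin": -1.57, "fingers": 1},
    {"tx": -5.3, "ty": -4.1, "tz": -2.5, "spin": -1.57, "fingers": 1},
    {"tx": -5.3, "ty": -4.1, "tz": -2.5, "spin": -1.57, "fingers": 1},
    {"tx": -5.3, "ty": -4.1, "tz": -2.5, "spin": -1.57, "fingers": 1},
    {"tx": -5.3, "ty": -4.1, "tz": -2.5, "spin": -1.57, "fingers": 1},
  ],
)

```text
time: 8.7
tcp_pos: [0.4414, 0.2106, 0.0846]
tcp_rot: [0.452, 0.892, 0.0, -0.0]
force: [0.3, -0.2, -0.6]
opening: 0.0002
grasp_force: 0.0
```

```bash
python3 - <<'E'
from h import *
s=arm.sense();print(s["tcp_pos"],s["joints"].round(2),R.from_quat(s["tcp_rot"]).as_matrix().round(3))
cv2.imwrite("pics/w3.png",arm.capture("wrist")[...,::-1])
E
```

```text
[0.44136429 0.21060647 0.08455269] [ 0.17  0.21 -0.77  1.98  0.17  1.02 -0.04] [[-0.591  0.807 -0.   ]
 [ 0.807  0.591  0.   ]
 [ 0.    -0.    -1.   ]]
```

View pics/w3.png

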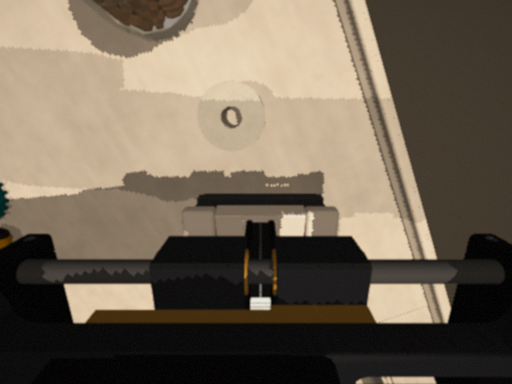

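The near edge spans columns 182 to 338, centred on the fingers at 260, and the spool is clear of them. Pressing.

>>> jog_arm(
  targets=[
    {"tx": 0, "ty": 0, "tz": 1.3, "spin": 0, "fingers": 1},
    {"tx": 0, "ty": 0, "tz": 1.7, "spin": 0, "fingers": 1},
    {"tx": 0, "ty": 0, "tz": 1.9, "spin": 0, "fingers": 1},
    {"tx": 0, "ty": 0, "tz": 2.0, "spin": 0, "fingers": 1},
    {"tx": 0, "ty": 0, "tz": 2.1, "spin": 0, "fingers": 1},
    {"tx": 0, "ty": 0, "tz": 2.2, "spin": 0, "fingers": 1},
    {"tx": 0, "ty": 0, "tz": 2.3, "spin": 0, "fingers": 1},
    {"tx": 0, "ty": 0, "tz": 2.4, "spin": 0, "fingers": 1},
    {"tx": 0, "ty": 0, "tz": 2.5, "spin": 0, "fingers": 1},
    {"tx": 0, "ty": 0, "tz": 2.5, "spin": 0, "fingers": 1},
  ],
)

```text
time: 10.0
tcp_pos: [0.4415, 0.2106, 0.0604]
tcp_rot: [0.452, 0.892, -0.0, 0.0]
force: [-4.8, -2.1, 12.7]
opening: 0.0005
grasp_force: 6.8
```

The near section is shut. Last is the right side.

>>> jog_arm(
  targets=[
    {"tx": 0, "ty": 0, "tz": -2.5, "spin": 0, "fingers": 1},
    {"tx": -4.1, "ty": -5.3, "tz": -2.5, "spin": 1.57, "fingers": 1},
    {"tx": -4.1, "ty": -5.3, "tz": -2.5, "spin": 1.57, "fingers": 1},
    {"tx": -4.1, "ty": -5.3, "tz": -2.5, "spin": 1.57, "fingers": 1},
    {"tx": -4.1, "ty": -5.3, "tz": -2.5, "spin": 1.57, "fingers": 1},
    {"tx": -4.1, "ty": -5.3, "tz": -2.5, "spin": 1.57, "fingers": 1},
    {"tx": -4.1, "ty": -5.3, "tz": -2.5, "spin": 1.57, "fingers": 1},
    {"tx": -4.1, "ty": -5.3, "tz": -2.5, "spin": 1.57, "fingers": 1},
    {"tx": -4.1, "ty": -5.3, "tz": -2.5, "spin": 1.57, "fingers": 1},
    {"tx": -4.1, "ty": -5.3, "tz": -2.5, "spin": 1.57, "fingers": 1},
    {"tx": -4.1, "ty": -5.3, "tz": -2.5, "spin": 1.57, "fingers": 1},
    {"tx": -4.1, "ty": -5.3, "tz": -2.5, "spin": 1.57, "fingers": 1},
  ],
)

```text
time: 11.5
tcp_pos: [0.423, 0.1462, 0.0846]
tcp_rot: [0.95, 0.313, 0.0, 0.0]
force: [0.4, -0.4, -0.3]
opening: 0.0001
grasp_force: 0.0
```

Its position matches the predicted right spot (0.4228, 0.1466), so I'll press.

>>> jog_arm(
  targets=[
    {"tx": 0, "ty": 0, "tz": 1.3, "spin": 0, "fingers": 1},
    {"tx": 0, "ty": 0, "tz": 1.7, "spin": 0, "fingers": 1},
    {"tx": 0, "ty": 0, "tz": 1.9, "spin": 0, "fingers": 1},
    {"tx": 0, "ty": 0, "tz": 2.0, "spin": 0, "fingers": 1},
    {"tx": 0, "ty": 0, "tz": 2.1, "spin": 0, "fingers": 1},
    {"tx": 0, "ty": 0, "tz": 2.2, "spin": 0, "fingers": 1},
    {"tx": 0, "ty": 0, "tz": 2.3, "spin": 0, "fingers": 1},
    {"tx": 0, "ty": 0, "tz": 2.4, "spin": 0, "fingers": 1},
    {"tx": 0, "ty": 0, "tz": 2.5, "spin": 0, "fingers": 1},
    {"tx": 0, "ty": 0, "tz": 2.5, "spin": 0, "fingers": 1},
  ],
)

```text
time: 12.75
tcp_pos: [0.4231, 0.1463, 0.0604]
tcp_rot: [0.95, 0.312, -0.0, 0.0]
force: [-5.8, -1.7, 13.7]
opening: 0.0005
grasp_force: 7.1
```

>>> jog_arm(
  targets=[
    {"tx": 0, "ty": 0, "tz": -4, "spin": 0, "fingers": 1},
    {"tx": 0, "ty": 0, "tz": -12, "spin": 0, "fingers": 1},
    {"tx": 0, "ty": 0, "tz": -16, "spin": 0, "fingers": 1},
    {"tx": -12, "ty": 20, "tz": -16, "spin": 0, "fingers": 1},
    {"tx": -12, "ty": 20, "tz": -16, "spin": 0, "fingers": 1},
    {"tx": -12, "ty": 20, "tz": -16, "spin": 0, "fingers": 1},
    {"tx": -12, "ty": 20, "tz": -16, "spin": 0, "fingers": 1},
    {"tx": -12, "ty": 20, "tz": -16, "spin": 0, "fingers": 1},
  ],
)

```text
time: 13.75
tcp_pos: [0.4446, -0.0896, 0.2192]
tcp_rot: [0.951, 0.309, -0.0, 0.0]
force: [0.5, 0.2, -0.4]
opening: 0.0008
grasp_force: 0.0
```

```bash
python3 - <<'E'
from h import *
a=arm.capture("top")[...,::-1];b=arm.capture("scene")[...,::-1]
f=lambda i,y,x:cv2.resize(i[y:y+85,x:x+95],(395,353),interpolation=cv2.INTER_CUBIC)
cv2.imwrite("pics/end.png",np.hstack([f(a,135,95),f(b,230,140)]))
E
```

```text
(no output)
```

View pics/end.png

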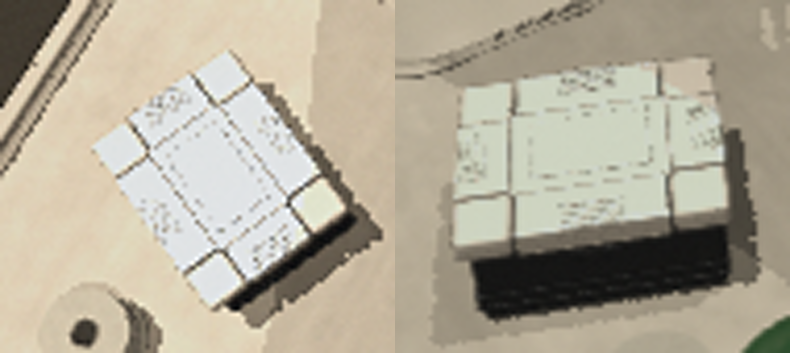

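Both views show all four sections flush with the corners and the box and spool where they started, so I'm handing in.

```bash
python3 -c "
from plant import arm
print(arm.close_job())"
```

```text
the job is handed in; nothing more can be done
None
```

All four rim sections were pressed shut in order round the box (far, left, near, right) and looked flush in the final pictures, with the box and the spool beside it in place; the job is handed in at about 14 s of the 45 s allowed.

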